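# Fill the egg tray

## Robot

A 6-joint arm with a two-finger parallel gripper is mounted at the origin on a cart in front of the work surface, level with it; the furniture and walls round the work are solid. World frame = base frame: x ahead of the robot, y to its left, z up, the work surface at z = 0. Lengths are in mm, angles in degrees, forces in N, time in s.
With the tool pointing down it reaches from about 350 to 850 mm from the base axis. Payload 8.1 kg.
Tool frame: the origin (TCP) lies midway between the tips of the shut fingers; the grasp point (between the pads) lies 19 mm behind it; z points along the fingers, y is the direction in which the jaws open and shut (so a half turn about z gives the same grasp; the last joint's range is limited). The gripper opens to 85 mm and grips with 20 to 120 N. Pads are 22 mm wide; open, the fingers measure 114 mm over their backs; the gripper's body (76 mm by 85 mm) begins 54 mm behind the grasp point. The pads swing forward as they close: fully open they stand 13 mm farther back than shut.
Start: joints at [-76.857, 7.471, 85.268, -0, 87.261, -4.893], TCP at [185.796, -570.513, 231.292] pointing down, gripper open.
Joint ranges: [-169.43, 169.43], [-51.17, 129.36], [1.28, 143.12], [-76.62, 256.62], [0, 156.53], [-152.29, 152.29]. Speed limits (degrees/s): [136.94, 136.94, 159.86, 180, 180, 180].

## Interface

Orientations are given as [roll, pitch, yaw] about the fixed x, y, z axes, in that order (R = Rz(yaw) Ry(pitch) Rx(roll)).
In Python, from bench import r gives the robot as it stands.
- The arm moves only by the shell command python3 -m jog 'ROWS' [FORCE]. ROWS is JSON, a list of rows, each a list of 5 numbers: the shift along the tool's x, y, z in m, then the turn about the tool's z in rad, then the opening, from 0 (shut) to 1 (fully open). A call has 1 to 20 rows; each row is the pose to reach, as a shift and turn from the pose measured when the call began, along the tool's axes at that moment; what a row does not reach only later rows make up. A row lasts 1/10 s, in which the tool goes at most 50 mm and 8.59 degrees, less where a joint would pass 70% of its speed; a pose out of reach is approached as far as the arm can. A call with a gripper value outside its range is refused whole. The fingers move at their own pace and stop on an object; FORCE is the grip in N (left out, the last holds). Time passes only in rows, so rows that repeat a pose let the fingers close. It gives the time, the measured TCP pose, the force and the opening at its end, in the units of the state.
- r.sense(): the state, without advancing time (a new reading comes with each control period).
- r.snapshot(name): name is "side" or "top"; returns a dict with "pixels" (420x560x3 uint8, red, green, blue), "K" (3x3 intrinsics, pixels), "R" (3x3) and "t" (3): a world point X has camera coordinates R X + t. Camera axes: x right, y down, z forward; pixel columns grow to the right and rows downward; lengths in mm; the calibration is good to about 2 mm. A picture is of the moment at which its call begins. There is no depth.
- r.hand_in(): hands the job in, once; it reports no verdict.
The state is a dict: "time": time; "joint_pos": joint angles; "qd": joint speeds; "joint_efforts": joint torques, N m; "tool_pos": TCP position; "tcp_rot": TCP orientation; "ft_force": force on the tool from outside, world axes, zero at the start; "wrist_torque": the same for the moment, N m; "finger_gap": finger opening in mm.
Only numpy, scipy, OpenCV 4.12 (cv2) and the standard library are available. Lean on these libraries where they do the work, as an engineer would, in place of code of your own. Each camera call takes 0.05 s, during which the arm holds its last target.

## Task

Put the two loose eggs from the table into the two empty pockets of the grey egg tray, one in each, lying on their sides along the row and fully settled in the dimple. Eggs are fragile: hold them lightly, set them down gently without pressing or dropping them, do not knock them together, and leave the eggs already in the tray and the other food where they are.

Things in the scene. Friction and masses are not known exactly. Their poses are not given: they have to be found in the camera images.
- egg_a_centre (a point): one of the two loose eggs, on the bare table to the left: brown hen's egg, 57 mm long, 44 mm wide, 43 mm high, about 60 g, lying on its side; this point is its centre, 21.5 mm above its underside; its long axis is this point's y axis, level. Take it across its 44 mm width; a grip of 20 to 40 N holds it, over 60 N a finger cracks it, and so does pressing it on the tray with over 20 N
- egg_b_centre (a point): the other loose egg, also on the bare table to the left: brown hen's egg, 57 mm long, 44 mm wide, 43 mm high, about 60 g, lying on its side; this point is its centre, 21.5 mm above its underside; its long axis is this point's y axis, level
- free_pocket_0 (a point): an empty pocket of the egg tray; this point is where the centre of an egg lies once seated, 36 mm above the table (21.5 mm above the seated egg's underside); y axis: along the row of pockets = long axis of the pocket and of a seated egg (either end first); x level across the row, z up
- free_pocket_1 (a point): the other empty pocket, its axes and height the same. Each pocket is a shallow oval dimple within a rounded lip that rises 6.5 mm above the tray's flat face and is 38 mm (x) by 48 mm (y) over its outside; an egg lying along the row sinks about 4 mm below the lip's top and centres itself
- egg_tray: grey egg tray, fixed, 84 mm (x) by 306 mm (y), flat face 12 mm above the table, four pockets in a row at y = -108, -36, 36, 108 mm; origin under its centre. Cones 20 mm above the flat face, 25 mm wide, stand between the pockets and at the row's ends, 19 mm either side of its middle line: 47 mm free between them along the row. The long sides are open to fingers
- kept_egg_0_centre (a point): an egg that already lies in the tray and stays there: brown hen's egg, 57 mm long, 44 mm wide, 43 mm high, about 60 g, lying on its side; this point is its centre, 21.5 mm above its underside; its long axis is this point's y axis, level
- kept_egg_1_centre (a point): the other egg that already lies in the tray and stays there: brown hen's egg, 57 mm long, 44 mm wide, 43 mm high, about 60 g, lying on its side; this point is its centre, 21.5 mm above its underside; its long axis is this point's y axis, level
- egg_a: the same egg as egg_a_centre (origin at its underside)
- egg_b: the same egg as egg_b_centre (origin at its underside)
- plum_bowl: bystander: glass bowl of red plum pieces, 115 mm across, 69 mm high; origin under its centre
- mandarin: bystander: orange mandarin, 62 mm across, 51 mm high; origin under its centre
There are look-alikes about, which are no part of the job. What is shaped like the egg_b but yellow is not meant.

How it is judged (in metres and radians):
At the end, for the whole second after the job is handed in: each of the two empty pockets holds one of the two loose eggs, its centre within 8 mm sideways and 5 mm in height of the seated point and its long axis within 0.35 rad of the row, at rest (under 0.02 m/s); the two eggs that were in the tray lie within 12 mm of where they were (((horizontal distance between egg_a_centre and free_pocket_0 below 0.008 m and z of egg_a_centre in the frame of free_pocket_0 between -0.005 and 0.005 m and angle between the y axis of egg_a_centre and the y axis of free_pocket_0, either way round below 0.35 rad and horizontal distance between egg_b_centre and free_pocket_1 below 0.008 m and z of egg_b_centre in the frame of free_pocket_1 between -0.005 and 0.005 m and angle between the y axis of egg_b_centre and the y axis of free_pocket_1, either way round below 0.35 rad) or (horizontal distance between egg_a_centre and free_pocket_1 below 0.008 m and z of egg_a_centre in the frame of free_pocket_1 between -0.005 and 0.005 m and angle between the y axis of egg_a_centre and the y axis of free_pocket_1, either way round below 0.35 rad and horizontal distance between egg_b_centre and free_pocket_0 below 0.008 m and z of egg_b_centre in the frame of free_pocket_0 between -0.005 and 0.005 m and angle between the y axis of egg_b_centre and the y axis of free_pocket_0, either way round below 0.35 rad)) and linear speed of each of egg_a, egg_b below 0.02 m/s and distance of each of kept_egg_0_centre, kept_egg_1_centre from where it was at the start of the episode below 0.012 m); the robot touches nothing.
It fails at once if a loose egg is dropped: faster than 0.5 m/s (a fall of about 13 mm) with no finger on it ((contact force between egg_a and the fingers below 0.05 N and linear speed of egg_a above 0.5 m/s) or (contact force between egg_b and the fingers below 0.05 N and linear speed of egg_b above 0.5 m/s)).
It fails at once if a loose egg is pressed on the tray with more than 20 N (contact force between any of egg_a, egg_b and egg_tray above 20 N).
It fails at once if a loose egg is squeezed: more than 120 N from the fingers in all (contact force between any of egg_a, egg_b and the fingers above 120 N).
It fails at once if two eggs are knocked together with more than 10 N (contact force between any of egg_a, egg_b and kept_egg_0 above 10 N or contact force between any of egg_a, egg_b and kept_egg_1 above 10 N or contact force between egg_a and egg_b above 10 N).
It fails at once if an egg that was in the tray, or the bowl of plum pieces, or the mandarin, is moved more than 30 mm (distance of any of kept_egg_0_centre, kept_egg_1_centre, plum_bowl, mandarin from where it was at the start of the episode above 0.03 m).
It also fails if it takes over 64 s, if anything falls off the work surface, if the arm or the gripper's body presses on something with over 40 N, if the wrist force passes 120 N, or if a joint passes its speed limit or range.

## Working session

There is one attempt and no reset: what is moved stays moved. The work goes in short steps, Python scripts to look and compute and a shell command to move; the robot and the scene stay as the last step left them, time stands still between calls to the robot, and variables do not carry over. Pictures are saved under pics/ and viewed, and the job is handed in when it is done.

```bash
ls; mkdir -p pics
python3 - <<'E'
from bench import r
import cv2,json
s=r.sense();print(s)
for n in("side","top"):
    d=r.snapshot(n);cv2.imwrite(f"pics/{n}0.png",d["pixels"][:,:,::-1]);print(n,d["K"],d["R"],d["t"])
E
```

```text
pics
{'time': 0.0, 'joint_pos': array([-7.68574402e+01,  7.51543466e+00,  8.53307648e+01,  4.38112436e-04,
        8.72601744e+01, -4.89342003e+00]), 'qd': array([ 0.03528445,  0.00021422, -0.03998085, -0.02513807,  0.05091582,
        0.06018092]), 'joint_efforts': array([ 1.49643492e-04, -5.69403219e+01, -5.00551915e+01, -2.44240555e-04,
        1.46652642e-02,  3.08381902e-05]), 'tool_pos': array([ 185.66281664, -569.97112916,  230.22677792]), 'tcp_rot': array([-1.79894051e+02, -9.50992791e-03,  1.80359497e+01]), 'ft_force': array([ 1.36882087, -0.07478633,  0.57789894]), 'wrist_torque': array([ 0.00222776,  0.04394552, -0.01180121]), 'finger_gap': 85.52258080162358}
side [[383.74528238   0.         279.37756173]
 [  0.         383.74528238 207.09231545]
 [  0.           0.           1.        ]] [[-0.90400906 -0.42735562 -0.01160976]
 [-0.16494359  0.37371089 -0.91276162]
 [ 0.3944125  -0.82322982 -0.40832761]] [456.8173024  131.78657853 975.61383564]
top [[437.09083103   0.         271.82704977]
 [  0.         437.09083103 206.94295178]
 [  0.           0.           1.        ]] [[ 0.00960329 -0.99994038 -0.00519692]
 [-0.97777776 -0.00830173 -0.20947969]
 [ 0.20942406  0.00709313 -0.97779919]] [  -1.39630199  508.52399835 1259.98887307]
```

View pics/side0.png

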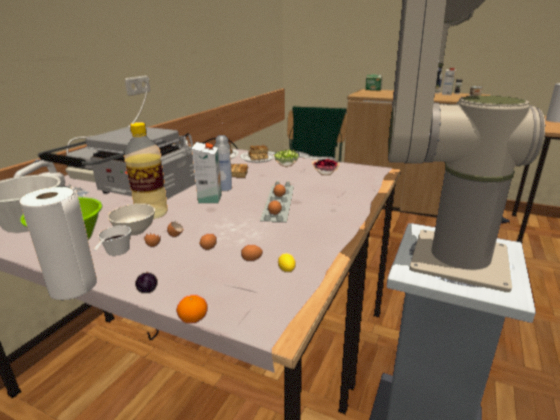

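View pics/top0.png

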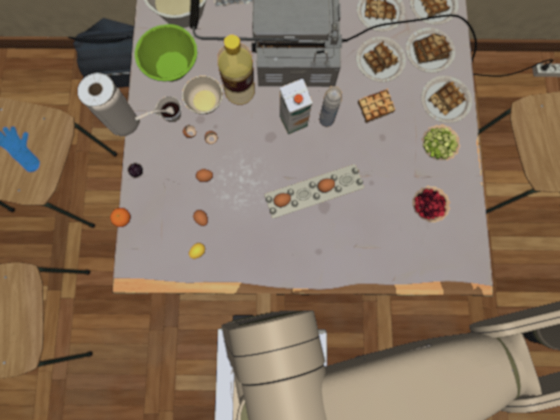

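The top view shows two brown eggs on the table at (204,175) and (201,217), and a yellow lemon at (197,251). Mushroom pieces sit at (190,131) and (211,138). The kept eggs are in the tray at (282,200) and (327,185), with empty pockets near (304,193) and (346,180). Next I'll check close crops and measure.

```bash
cat > h.py <<'E'
import numpy as np,cv2
def ray(d,uv,z):
    K,R,t=d["K"],d["R"],d["t"]
    c=-R.T@t; v=R.T@np.linalg.inv(K)@np.array([uv[0],uv[1],1.]); return c+v*(z-c[2])/v[2]
def proj(d,X):
    p=d["K"]@(d["R"]@np.asarray(X,float)+d["t"]);return p[:2]/p[2]
def tri(d1,u1,d2,u2):
    A=[];b=[]
    P=[]
    for d,u in((d1,u1),(d2,u2)):
        M=d["K"]@np.c_[d["R"],d["t"]]
        P.append(M)
    X=cv2.triangulatePoints(P[0],P[1],np.array(u1,float).reshape(2,1),np.array(u2,float).reshape(2,1))
    return (X[:3]/X[3]).ravel()
def blobs(img,roi,fn,minA=15):
    hsv=cv2.cvtColor(img,cv2.COLOR_RGB2HSV)
    m=fn(hsv).astype(np.uint8)
    k=np.zeros_like(m);x0,y0,x1,y1=roi;k[y0:y1,x0:x1]=m[y0:y1,x0:x1]
    n,l,s,c=cv2.connectedComponentsWithStats(k)
    o=[]
    for i in range(1,n):
        if s[i,4]<minA: continue
        mu=cv2.moments((l==i).astype(np.uint8),True)
        a=0.5*np.arctan2(2*mu['mu11'],mu['mu20']-mu['mu02'])
        o.append((c[i],s[i,4],a))
    return o
brown=lambda h:((h[...,0]<14)&(h[...,1]>105)&(h[...,2]>60))
E
python3 - <<'E'
from h import *
from bench import r
T=r.snapshot("top");S=r.snapshot("side")
for n,d,roi in(("T",T,(170,110,370,265)),("S",S,(130,170,310,285))):
    im=d["pixels"]
    for c,a,an in blobs(im,roi,brown):
        L=[]
        print(n,c.round(1),a,round(np.degrees(an)),ray(d,c,21.5).round(),)
    x0,y0,x1,y1=roi
    cv2.imwrite(f"pics/c{n}.png",cv2.resize(im[y0:y1,x0:x1,::-1],None,fx=3.8,fy=3.8,interpolation=cv2.INTER_CUBIC))
E
```

```text
T [185.3 132.8] 24 58 [756. 283.  22.]
T [203.5 174.9] 153 -1 [616. 218.  22.]
T [325.7 184.7] 165 -23 [ 588. -164.   22.]
T [281.7 199.4] 161 -20 [540. -27.  22.]
T [200.2 217.2] 154 56 [481. 223.  22.]
S [143. 182.] 216 1 [1110.  -66.   21.]
S [279.  189.8] 108 -76 [ 601. -200.   22.]
S [274.2 207. ] 140 -83 [551. -57.  22.]
S [172.5 230.4] 97 44 [744. 205.  22.]
S [151.8 239.4] 147 7 [761. 271.  22.]
S [207.6 240.9] 203 -34 [617. 215.  22.]
S [251.  252.1] 260 -8 [481. 219.  22.]
```

View pics/cT.png

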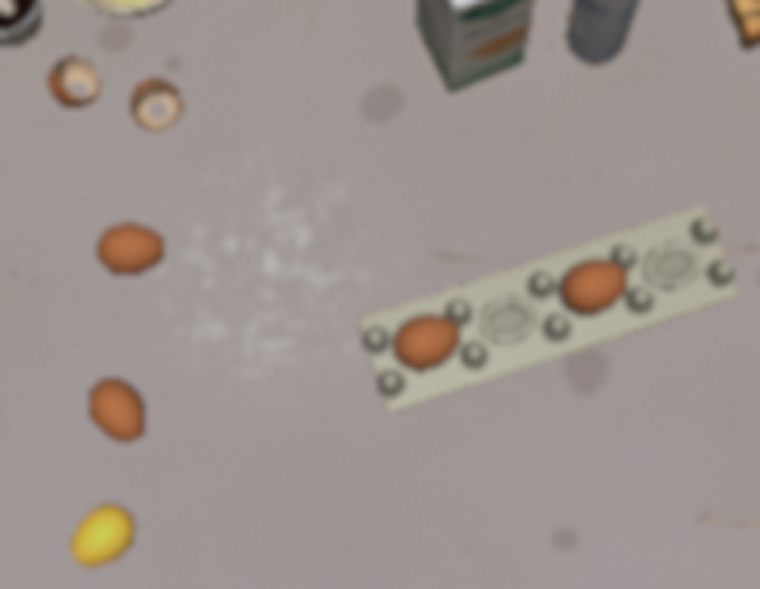

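View pics/cS.png

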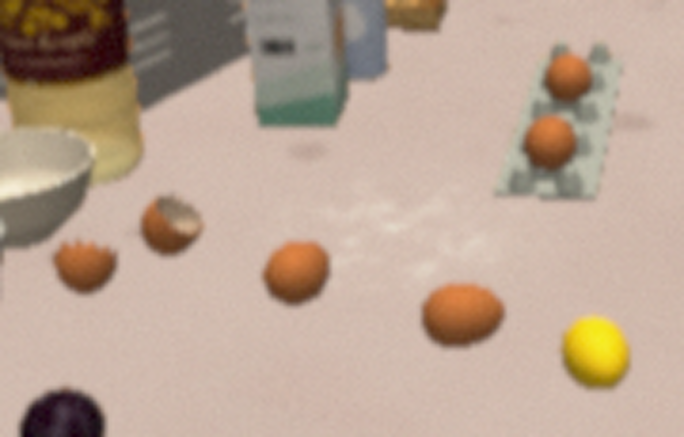

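The crops confirm the choice. The two whole brown eggs are the targets. The yellow one is a lemon and the two brown cups near the bowl are broken shells. Next are the tray corners, axes and pockets.

Run:
```python
from h import *
from bench import r
T=r.snapshot("top");S=r.snapshot("side")
bt=blobs(T["pixels"],(170,150,370,265),brown,100); bs=blobs(S["pixels"],(190,170,310,285),brown,100)
prs=[]
for c,a,an in bt:
    z=21.5 if c[0]<250 else 36
    p=ray(T,c,z); p1=ray(T,c+10*np.array([np.cos(an),np.sin(an)]),z)-p
    best=min(bs,key=lambda b:np.linalg.norm(ray(S,b[0],z)-p)); 
    print("egg",c.round(1),"top",p.round(1),"side",ray(S,best[0],z).round(1),"tri",tri(T,c,S,best[0]).round(1),"axis deg",np.degrees(np.arctan2(p1[1],p1[0])).round(1))
# tray
im=T["pixels"];hsv=cv2.cvtColor(im,cv2.COLOR_RGB2HSV)
for u in((275,208),(300,180),(340,195),(250,230)): print(u,hsv[u[1],u[0]],im[u[1],u[0]])
roi=(255,155,375,225)
m=((hsv[...,0]>22)&(hsv[...,0]<60)).astype(np.uint8)
k=np.zeros_like(m);k[155:225,255:375]=m[155:225,255:375]
k=cv2.morphologyEx(k,cv2.MORPH_CLOSE,np.ones((3,3)))
cs,_=cv2.findContours(k,cv2.RETR_EXTERNAL,cv2.CHAIN_APPROX_NONE)
c=max(cs,key=cv2.contourArea)
w=np.array([ray(T,p[0],12)[:2] for p in c],np.float32)
rc=cv2.minAreaRect(w);print(rc,cv2.minAreaRect(c)); b=cv2.boxPoints(rc);print(b)
M=cv2.moments(cv2.convexHull(w));print(M['m10']/M['m00'],M['m01']/M['m00'])
# pockets: dark-ish ovals
cv2.imwrite("pics/m.png",cv2.resize(k[150:230,250:380]*255,None,fx=5,fy=5))
```

```text
egg [203.6 174.9] top [616.3 218.2  21.5] side [616.8 215.5  21.5] tri [615.6 217.8  23. ] axis deg -87.8
egg [325.7 184.7] top [ 583.7 -161.8   36. ] side [ 585.2 -167.3   36. ] tri [ 582.8 -161.6   38.5] axis deg -65.8
egg [281.7 199.4] top [536.2 -26.7  36. ] side [536.3 -29.2  36. ] tri [535.6 -26.8  37.2] axis deg -69.1
egg [200.2 217.2] top [481.3 222.9  21.5] side [481.2 219.1  21.5] tri [480.3 222.2  23.6] axis deg -144.3
(275, 208) [ 26  29 147] [147 145 130]
(300, 180) [  7  21 159] [159 149 146]
(340, 195) [ 21  31 165] [165 159 145]
(250, 230) [  3  16 158] [158 149 148]
((571.2063598632812, -128.5308074951172), (80.70433807373047, 304.8006591796875), 19.441333770751953) ((314.050048828125, 190.64999389648438), (25.298219680786133, 97.08192443847656), 71.56504821777344)
[[ 482.4298       1.7492085]
 [ 583.8801    -285.67258  ]
 [ 659.9829    -258.81082  ]
 [ 558.5326      28.610962 ]]
571.1509798580094 -127.85791913982152
```

View pics/m.png

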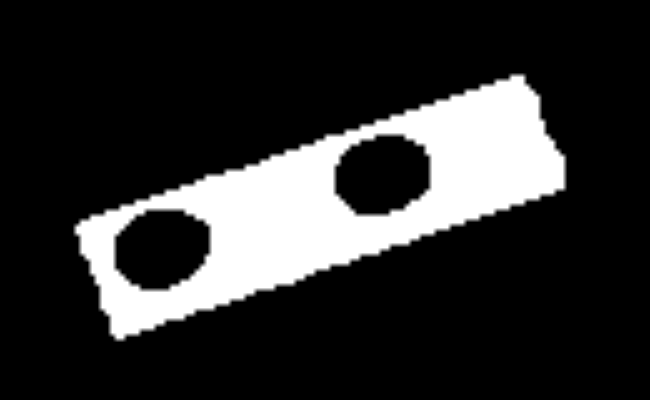

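```bash
cat >> h.py <<'E'
from scipy.spatial.transform import Rotation as Ro
def plan(s,pos,yaw):
    R=Ro.from_euler('xyz',s['tcp_rot'],degrees=True).as_matrix()
    d=R.T@(np.array(pos)-s['tool_pos'])/1000
    dy=(yaw-s['tcp_rot'][2]+180)%360-180
    print("shift",d.round(4),"turn",round(-np.radians(dy),3),"| at",s['tool_pos'].round(1),s['tcp_rot'].round(2),"gap",round(s['finger_gap'],1),"F",s['ft_force'].round(1),"t",round(s['time'],2))
E
cat > go.py <<'E'
import sys
from h import *
from bench import r
a=list(map(float,sys.argv[1:]));plan(r.sense(),a[:3],a[3])
E
python3 go.py 616.5 217 150 92.2; python3 -m jog '[[0,0,-0.005,-0.02,1]]' 25; python3 go.py 616.5 217 150 92.2
```

```text
shift [ 0.6533 -0.6152  0.0814] turn -1.294 | at [ 185.7 -570.3  230.9] [-179.96   -0.     18.03] gap 85.5 F [ 0.8 -0.8  0.5] t 0.3
time: 0.4
tool_pos: [185.6, -569.8, 235.1]
tcp_rot: [-179.9, -0.0, 19.2]
ft_force: [0.6, -0.5, -0.4]
finger_gap: 85.2
shift [ 0.6659 -0.6009  0.0867] turn -1.274 | at [ 185.6 -569.8  235.1] [-1.7987e+02 -1.0000e-02  1.9220e+01] gap 85.2 F [ 0.6 -0.5 -0.4] t 0.4
```

```bash
python3 -m jog '[[0.033,-0.03,0,-0.12,1],[0.067,-0.06,0,-0.25,1],[0.1,-0.09,0,-0.38,1],[0.133,-0.12,0,-0.5,1],[0.167,-0.15,0,-0.63,1],[0.2,-0.18,0,-0.76,1],[0.233,-0.21,0,-0.88,1],[0.267,-0.24,0,-1.0,1],[0.3,-0.27,0,-1.13,1],[0.333,-0.3,0.01,-1.27,1],[0.367,-0.33,0.02,-1.27,1],[0.4,-0.36,0.03,-1.27,1],[0.433,-0.39,0.04,-1.27,1],[0.467,-0.42,0.05,-1.27,1],[0.5,-0.45,0.06,-1.27,1],[0.533,-0.48,0.07,-1.27,1],[0.567,-0.51,0.08,-1.27,1],[0.6,-0.54,0.085,-1.27,1],[0.633,-0.57,0.085,-1.27,1],[0.666,-0.601,0.087,-1.27,1]]'; python3 go.py 616.5 217 110 92.2
```

```text
time: 2.4
tool_pos: [617.5, 218.9, 150.0]
tcp_rot: [180.0, -0.1, 92.0]
ft_force: [0.3, -0.3, -0.1]
finger_gap: 85.3
shift [-0.002 -0.001  0.04 ] turn -0.003 | at [617.5 218.9 150. ] [ 1.7999e+02 -1.3000e-01  9.2050e+01] gap 85.3 F [ 0.3 -0.3 -0.1] t 2.4
```

```bash
python3 -m jog '[[-0.002,-0.001,0.02,0,1],[-0.002,-0.001,0.04,0,1],[-0.002,-0.001,0.06,0,1],[-0.002,-0.001,0.08,0,1],[-0.002,-0.001,0.1,0,1],[-0.002,-0.001,0.1,0,1]]'
cat > look.py <<'E'
import sys
from h import *
from bench import r
n=sys.argv[1];v=sys.argv[2:]
out=[]
for i,w in enumerate(("top","side")):
    d=r.snapshot(w);x,y=map(int,v[2*i:2*i+2])
    im=d["pixels"][y-50:y+50,x-50:x+50,::-1]
    out.append(cv2.resize(im,(400,400),interpolation=cv2.INTER_CUBIC))
cv2.imwrite(f"pics/{n}.png",np.hstack(out))
E
python3 look.py a1 204 175 207 240;python3 go.py 616.5 217 1 92.2
```

```text
time: 3.0
tool_pos: [614.1, 216.5, 46.6]
tcp_rot: [-179.7, -0.1, 92.1]
ft_force: [-1.8, -0.2, -0.4]
finger_gap: 85.4
shift [-0.0002  0.0001  0.0492] turn -0.002 | at [616.4 217.1  50.2] [-1.7997e+02 -1.2000e-01  9.2080e+01] gap 85.8 F [ 0.1 -0.2  0.7] t 3.1
```

View pics/a1.png

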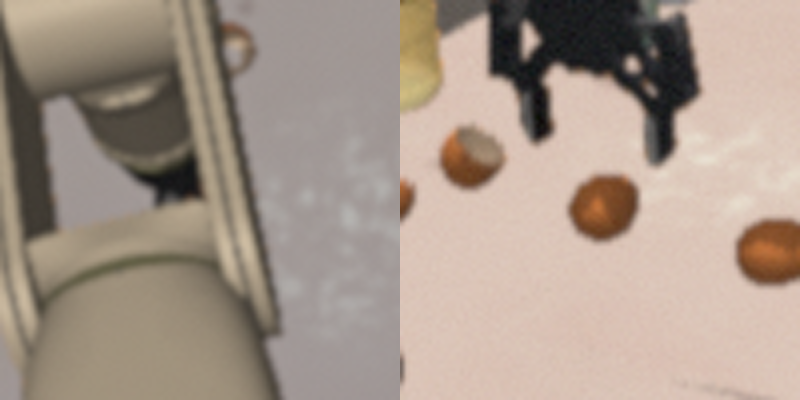

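Run:
```python
from h import *
from bench import r
d=r.snapshot("side")
for z in(50,57,63): print(z,proj(d,[616.4,217.1,z]),[proj(d,[616.4+s*46,217.1,z]).round(1) for s in(1,-1)])
```

```text
50 [206.44670517 231.78605261] [array([192.3, 228.5]), array([221.1, 235.1])]
57 [206.21100475 229.44394652] [array([192.1, 226.2]), array([220.9, 232.8])]
63 [206.0079185  227.42592062] [array([191.8, 224.2]), array([220.7, 230.7])]
```

```bash
python3 -m jog '[[0,0,0.015,0,1],[0,0,0.03,0,1],[0,0,0.04,0,1],[0,0,0.049,0,1],[0,0,0.049,0,1],[0,0,0.049,0,1],[0,0,0.049,0,0.8],[0,0,0.049,0,0.7],[0,0,0.049,0,0.65],[0,0,0.049,0,0.6],[0,0,0.049,0,0.55],[0,0,0.049,0,0.5],[0,0,0.049,0,0.45],[0,0,0.049,0,0.4],[0,0,0.049,0,0.35],[0,0,0.049,0,0.3],[0,0,0.049,0,0.3]]' 25;python3 look.py a2 204 175 207 240;python3 go.py 616.5 217 120 92.2
```

```text
time: 4.85
tool_pos: [617.4, 217.5, 2.6]
tcp_rot: [179.9, -0.2, 92.1]
ft_force: [-2.6, 0.8, 4.8]
finger_gap: 41.6
shift [-1.000e-04 -8.000e-04 -1.174e-01] turn -0.002 | at [617.4 217.5   2.6] [ 1.7991e+02 -1.5000e-01  9.2070e+01] gap 41.4 F [-1.6 -0.1  6.2] t 4.95
```

View pics/a2.png

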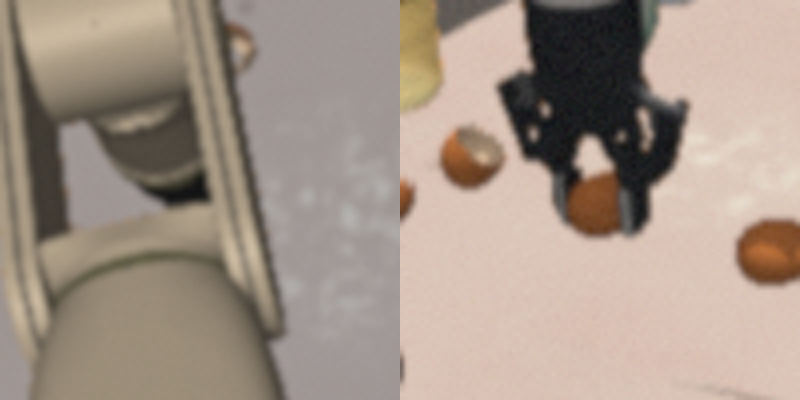

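```bash
python3 -m jog '[[0,0,-0.003,0,0.3],[0,0,-0.006,0,0.3],[0,0,-0.012,0,0.3],[0,0,-0.02,0,0.3],[0,0,-0.03,0,0.3],[0,0,-0.045,0,0.3],[0,0,-0.06,0,0.3],[0,0,-0.08,0,0.3],[0,0,-0.1,0,0.3],[0,0,-0.118,0,0.3],[0,0,-0.118,0,0.3]]' 30;python3 look.py a3 204 175 207 210;python3 go.py 607.7 -231.3 120 109.4
```

```text
time: 6.05
tool_pos: [619.9, 217.9, 125.8]
tcp_rot: [179.5, -0.2, 92.1]
ft_force: [-0.3, 0.8, 0.1]
finger_gap: 41.7
shift [-4.48e-01 -2.63e-02  1.00e-04] turn -0.302 | at [617.8 217.3 121.6] [179.8   -0.18  92.07] gap 41.6 F [-0.7 -0.5 -0.4] t 6.15
```

View pics/a3.png

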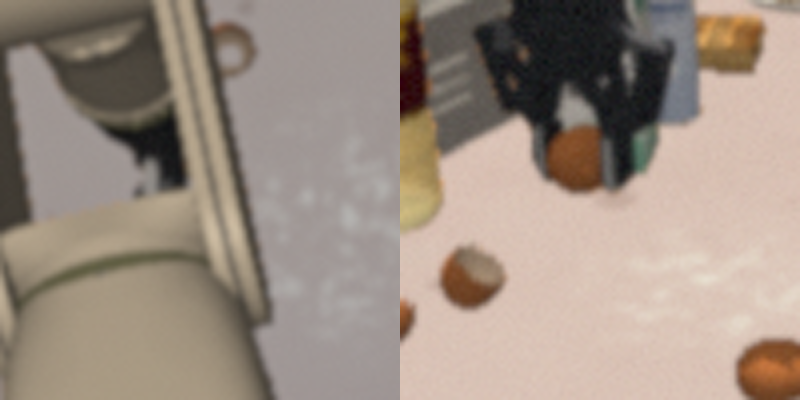

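```bash
python3 - <<'E'
from h import *
from bench import r
d=r.snapshot("side");s=r.sense();p=s['tool_pos'];print(p)
bl=blobs(d["pixels"],(185,180,225,220),brown,40);print(bl)
for dy in(-5,0,5): print(dy,proj(d,[p[0],p[1]+dy,p[2]+19]))
E
python3 -m jog '[[-0.012,0,0,-0.02,0.3],[-0.035,-0.002,0,-0.04,0.3],[-0.065,-0.004,0,-0.06,0.3],[-0.095,-0.006,0,-0.08,0.3],[-0.125,-0.008,0,-0.1,0.3],[-0.155,-0.01,0,-0.12,0.3],[-0.185,-0.012,0,-0.14,0.3],[-0.215,-0.013,0,-0.16,0.3],[-0.245,-0.014,0,-0.18,0.3],[-0.275,-0.016,0,-0.2,0.3],[-0.305,-0.018,0,-0.22,0.3],[-0.335,-0.02,0,-0.24,0.3],[-0.365,-0.022,0,-0.26,0.3],[-0.395,-0.024,0,-0.28,0.3],[-0.42,-0.026,0,-0.3,0.3],[-0.438,-0.026,0,-0.302,0.3],[-0.448,-0.026,0,-0.302,0.3],[-0.448,-0.026,0,-0.302,0.3]]' ;python3 look.py a4 346 180 279 185;python3 go.py 607.7 -231.3 30 109.4
```

```text
[617.01869419 217.12597362 120.28381749]
[(array([200.94736842, 199.92631579]), np.int32(190), np.float64(1.43590162058244))]
-5 [204.28046567 200.15717534]
0 [203.13226535 200.85733183]
5 [201.9744123  201.56337442]
time: 8.0
tool_pos: [606.9, -232.3, 118.3]
tcp_rot: [179.9, -0.2, 109.3]
ft_force: [0.3, 0.4, -1.3]
finger_gap: 41.6
shift [-0.001   0.0001  0.0886] turn -0.001 | at [ 607.2 -230.7  118.6] [ 1.7990e+02 -1.7000e-01  1.0937e+02] gap 41.4 F [-0.3  0.9 -0.1] t 8.1
```

View pics/a4.png

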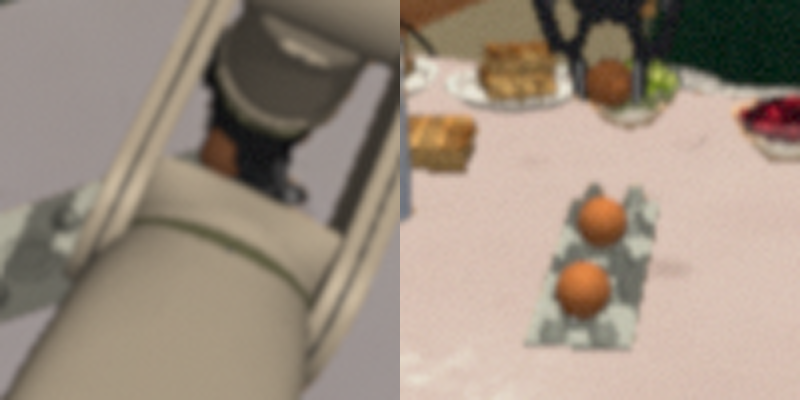

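```bash
python3 -m jog '[[0,0,0.015,0,0.3],[0,0,0.035,0,0.3],[0,0,0.055,0,0.3],[0,0,0.068,0,0.3],[0,0,0.078,0,0.3],[0,0,0.078,0,0.3],[0,0,0.078,0,0.3]]' ;python3 look.py a5 346 180 279 185;python3 go.py 607.7 -231.3 20 109.4
```

```text
time: 8.8
tool_pos: [607.5, -230.3, 40.9]
tcp_rot: [179.9, -0.2, 109.4]
ft_force: [0.5, -0.2, -0.4]
finger_gap: 41.4
shift [-0.0004 -0.0007  0.022 ] turn -0.0 | at [ 608.1 -230.7   42. ] [ 1.7981e+02 -9.0000e-02  1.0937e+02] gap 41.2 F [ 0.4  0.2 -0.1] t 8.9
```

View pics/a5.png

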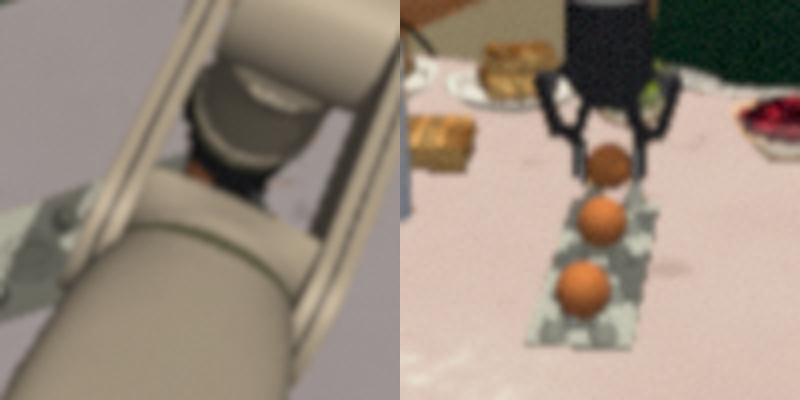

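Run:
```python
from h import *
from bench import r
d=r.snapshot("side");s=r.sense();p=s['tool_pos'];print(p)
im=d["pixels"]
low=lambda h:((h[...,0]<14)&(h[...,1]>90)&(h[...,2]>40))
bl=blobs(im,(268,165,295,225),low,20);print(bl)
for b in bl: print(ray(d,b[0],p[2]+19))
print(proj(d,[p[0],p[1],p[2]+19]), proj(d,[608,-232.9,p[2]+19]))
cv2.imwrite("pics/z.png",cv2.resize(im[150:220,245:325,::-1],None,fx=8,fy=8,interpolation=cv2.INTER_CUBIC))
```

```text
[ 608.15242959 -230.79664793   42.00099053]
[(array([280.26666667, 176.04761905]), np.int32(105), np.float64(-0.06136090066206431)), (array([279.03278689, 189.64754098]), np.int32(122), np.float64(1.2720005870355222)), (array([274.25165563, 206.58278146]), np.int32(151), np.float64(-1.0851500516112702))]
[ 611.34188952 -233.42644071   61.00099053]
[ 558.18019937 -110.81391501   61.00099053]
[512.58378525  18.54290494  61.00099053]
[280.75792975 176.39005562] [281.04406905 176.21593471]
```

View pics/z.png

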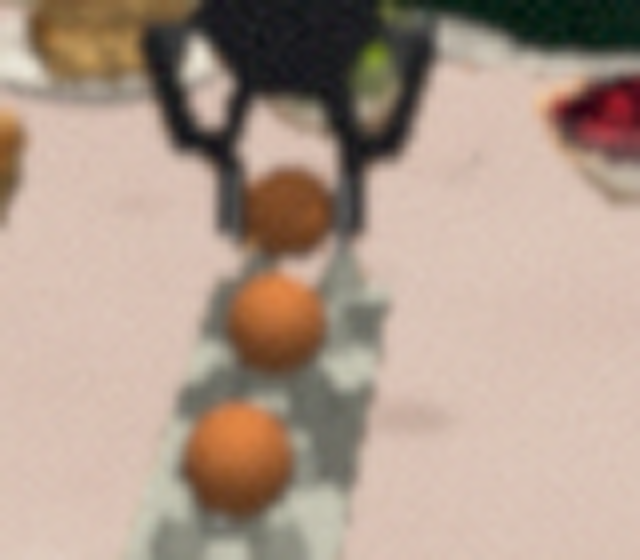

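Held egg at side pixel (280,176), against a predicted (281,176) over the far pocket, so it is aligned. Lowering slowly.

```bash
python3 -m jog '[[0,0,0.006,0,0.3],[0,0,0.012,0,0.3],[0,0,0.016,0,0.3],[0,0,0.019,0,0.3],[0,0,0.021,0,0.3],[0,0,0.022,0,0.3],[0,0,0.022,0,0.3],[0,0,0.022,0,0.3]]' ;python3 go.py 607.7 -231.3 17 109.4;python3 go.py 607.7 -231.3 17 109.4
```

```text
time: 9.75
tool_pos: [608.4, -230.8, 20.2]
tcp_rot: [179.8, -0.1, 109.4]
ft_force: [0.5, -0.3, -1.2]
finger_gap: 40.9
shift [-0.0002 -0.0008  0.0032] turn -0.001 | at [ 608.4 -230.8   20.2] [ 1.7979e+02 -7.0000e-02  1.0937e+02] gap 40.9 F [ 0.5 -0.3 -1.2] t 9.75
shift [-0.0002 -0.0008  0.0032] turn -0.001 | at [ 608.4 -230.8   20.2] [ 1.7979e+02 -7.0000e-02  1.0937e+02] gap 40.9 F [ 0.5 -0.3 -1.2] t 9.75
```

```bash
python3 -m jog '[[0,0,0.0005,0,0.3],[0,0,0.001,0,0.3],[0,0,0.0015,0,0.3],[0,0,0.0015,0,0.3]]';python3 -m jog '[[0,0,0.0005,0,0.3],[0,0,0.001,0,0.3],[0,0,0.001,0,0.3]]'; python3 look.py a6 346 180 279 185
```

```text
time: 10.15
tool_pos: [608.3, -230.8, 18.6]
tcp_rot: [179.8, -0.1, 109.4]
ft_force: [0.9, -0.0, -0.8]
finger_gap: 41.5
time: 10.45
tool_pos: [608.4, -230.8, 17.8]
tcp_rot: [179.8, -0.1, 109.4]
ft_force: [-0.1, 0.7, 1.8]
finger_gap: 41.5
```

View pics/a6.png

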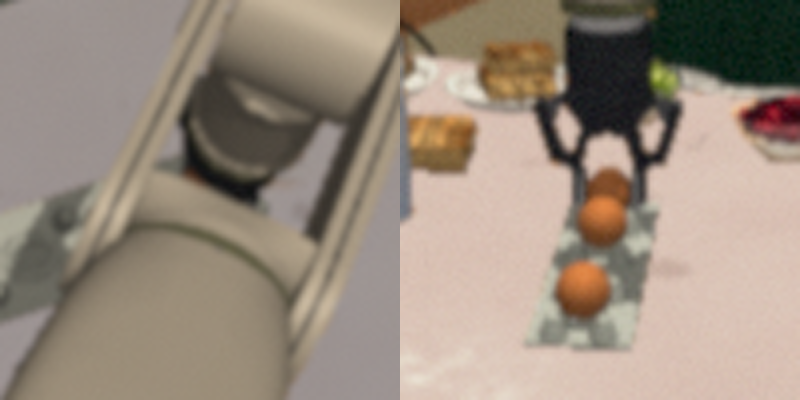

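```bash
python3 -m jog '[[0,0,0.0006,0,0.3],[0,0,0.0006,0,0.3]]' 20; python3 -m jog '[[0,0,0,0,0.3]]'
```

```text
time: 10.75
tool_pos: [608.4, -230.8, 17.7]
tcp_rot: [179.8, -0.1, 109.4]
ft_force: [-1.8, 1.3, 5.0]
finger_gap: 41.5
time: 10.85
tool_pos: [608.4, -230.8, 17.9]
tcp_rot: [179.8, -0.1, 109.4]
ft_force: [-0.6, 0.7, -0.4]
finger_gap: 41.6
```

```bash
python3 -m jog '[[0,0,0,0,0.48],[0,0,0,0,0.5],[0,0,0,0,0.52],[0,0,0,0,0.54],[0,0,0,0,0.56],[0,0,0,0,0.6],[0,0,0,0,0.65],[0,0,0,0,0.7],[0,0,0,0,0.7],[0,0,0,0,0.7]]'; python3 -m jog '[[0,0,-0.01,0,0.7],[0,0,-0.025,0,0.7],[0,0,-0.045,0,0.75],[0,0,-0.07,0,0.8],[0,0,-0.1,0,1],[0,0,-0.1,0,1]]'; python3 look.py a7 346 180 279 185;python3 go.py 481.3 221 130 35.7
```

```text
time: 11.85
tool_pos: [608.4, -230.8, 17.9]
tcp_rot: [179.8, -0.1, 109.4]
ft_force: [0.2, -0.1, -0.2]
finger_gap: 59.7
time: 12.45
tool_pos: [611.7, -232.7, 125.8]
tcp_rot: [179.4, 0.4, 109.4]
ft_force: [0.7, -0.5, 1.0]
finger_gap: 85.6
shift [ 0.4695  0.0294 -0.0099] turn 1.286 | at [ 609.4 -231.6  120.7] [1.7962e+02 1.0000e-01 1.0937e+02] gap 85.1 F [-1.7  0.2 -1.3] t 12.55
```

View pics/a7.png

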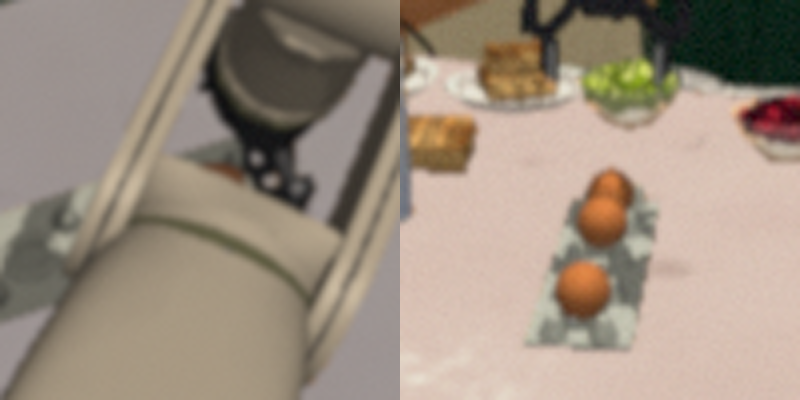

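The egg stayed in the far pocket when released. Moving to the second egg.

```bash
python3 -m jog '[[0.02,0.001,-0.01,0.1,1],[0.055,0.003,-0.01,0.2,1],[0.09,0.005,-0.01,0.3,1],[0.125,0.008,-0.01,0.4,1],[0.16,0.01,-0.01,0.5,1],[0.195,0.012,-0.01,0.6,1],[0.23,0.014,-0.01,0.7,1],[0.265,0.017,-0.01,0.8,1],[0.3,0.019,-0.01,0.9,1],[0.335,0.021,-0.01,1.0,1],[0.37,0.023,-0.01,1.1,1],[0.405,0.025,-0.01,1.2,1],[0.44,0.027,-0.01,1.286,1],[0.46,0.029,-0.01,1.286,1],[0.469,0.029,-0.01,1.286,1],[0.469,0.029,-0.01,1.286,1]]'
python3 - <<'E'
from h import *
from bench import r
d=r.snapshot("top")
for b in blobs(d["pixels"],(170,150,370,265),brown,30): print(b[0].round(1),b[1],ray(d,b[0],36).round(1),ray(d,b[0],21.5).round(1))
cv2.imwrite("pics/t2.png",cv2.resize(d["pixels"][150:270,170:370,::-1],None,fx=4,fy=4,interpolation=cv2.INTER_CUBIC))
E
python3 go.py 481.3 221 50 35.7
```

```text
time: 14.15
tool_pos: [480.3, 220.9, 129.4]
tcp_rot: [179.8, -0.3, 35.8]
ft_force: [-0.4, -0.1, 0.0]
finger_gap: 85.7
[348.1 177.2] 167 [ 608.4 -231.6   36. ] [ 612.6 -234.1   21.5]
[325.7 184.8] 164 [ 583.6 -161.9   36. ] [ 587.5 -163.6   21.5]
[281.7 199.4] 161 [536.2 -26.7  36. ] [539.6 -26.9  21.5]
shift [ 0.0006 -0.0007  0.0795] turn 0.001 | at [480.8 220.1 129.5] [179.79  -0.27  35.76] gap 85.5 F [ 0.3  0.2 -1.3] t 14.2
```

View pics/t2.png

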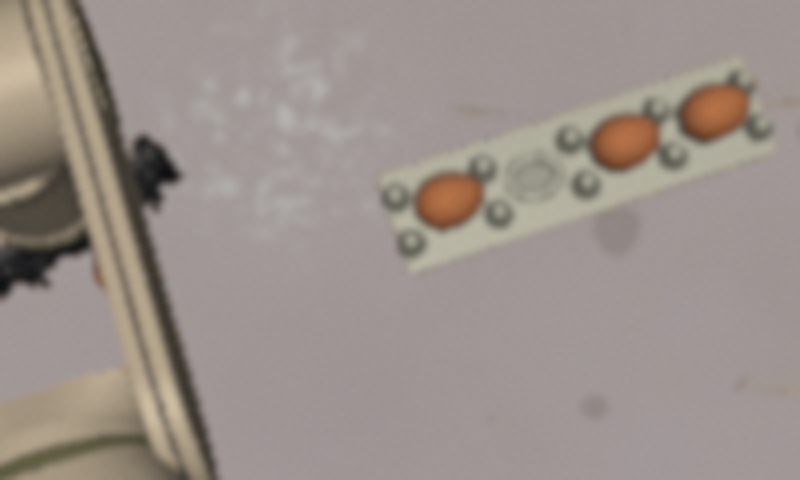

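The first egg sits at (608.4, -231.6), about 2 mm from the expected pocket point, and the kept eggs have not moved. Now the second grasp.

```bash
python3 -m jog '[[0,0,0.02,0,1],[0,-0.001,0.045,0,1],[0,-0.001,0.065,0,1],[0,-0.001,0.08,0,1],[0,-0.001,0.08,0,1],[0,-0.001,0.08,0,1]]'; python3 look.py b1 201 217 251 245;python3 go.py 481.3 221 1 35.7;python3 - <<'E'
from h import *
from bench import r
d=r.snapshot("side");p=r.sense()['tool_pos']
j=np.array([np.sin(np.radians(35.7)),-np.cos(np.radians(35.7)),0])
print([proj(d,p+[0,0,13]+s*46*j).round(1) for s in(1,0,-1)])
E
```

```text
time: 14.8
tool_pos: [480.9, 220.3, 49.7]
tcp_rot: [179.8, -0.2, 35.7]
ft_force: [1.3, 0.0, 0.4]
finger_gap: 85.1
shift [-0.0006 -0.0005  0.0499] turn 0.001 | at [481.7 220.9  50.9] [179.75  -0.38  35.74] gap 85.4 F [-0.4 -0.3  0.1] t 14.9
[array([247.8, 229.4]), array([249.8, 237.8]), array([251.9, 246.9])]
```

View pics/b1.png

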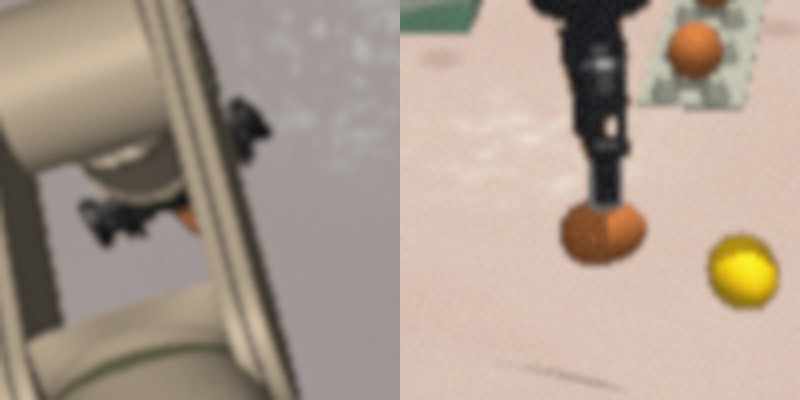

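```bash
python3 -m jog '[[0,0,0.015,0,1],[0,0,0.03,0,1],[0,0,0.04,0,1],[0,0,0.049,0,1],[0,0,0.049,0,1],[0,0,0.049,0,1],[0,0,0.049,0,0.8],[0,0,0.049,0,0.7],[0,0,0.049,0,0.65],[0,0,0.049,0,0.6],[0,0,0.049,0,0.55],[0,0,0.049,0,0.5],[0,0,0.049,0,0.45],[0,0,0.049,0,0.4],[0,0,0.049,0,0.35],[0,0,0.049,0,0.3],[0,0,0.049,0,0.3]]' 25;python3 look.py b2 201 217 251 245;python3 go.py 481.3 221 120 35.7
```

```text
time: 16.65
tool_pos: [482.4, 221.2, 2.2]
tcp_rot: [179.7, -0.4, 35.8]
ft_force: [-1.8, -0.1, 5.7]
finger_gap: 42.0
shift [-0.0002  0.     -0.1178] turn 0.001 | at [482.4 221.2   2.2] [179.74  -0.42  35.76] gap 42.0 F [-1.3 -0.2  5.8] t 16.75
```

View pics/b2.png

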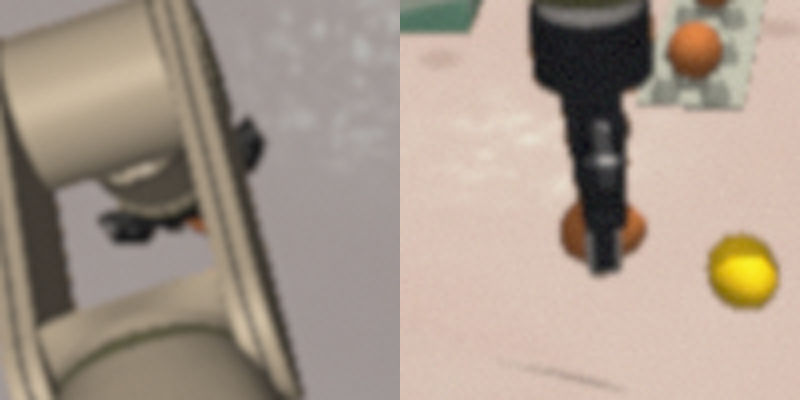

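```bash
python3 -m jog '[[0,0,-0.003,0,0.3],[0,0,-0.006,0,0.3],[0,0,-0.012,0,0.3],[0,0,-0.02,0,0.3],[0,0,-0.03,0,0.3],[0,0,-0.045,0,0.3],[0,0,-0.06,0,0.3],[0,0,-0.08,0,0.3],[0,0,-0.1,0,0.3],[0,0,-0.118,0,0.3],[0,0,-0.118,0,0.3],[0,0,-0.118,0,0.3]]' 30;python3 look.py b3 201 217 251 215;python3 go.py 560 -95 120 109.4
```

```text
time: 17.95
tool_pos: [481.9, 221.3, 121.1]
tcp_rot: [179.7, -0.5, 35.8]
ft_force: [0.3, 0.4, -0.9]
finger_gap: 41.9
shift [-1.202e-01  3.027e-01 -2.000e-04] turn -1.285 | at [480.7 220.9 119.3] [179.77  -0.34  35.75] gap 41.4 F [-0.7  0.4 -1.7] t 18.05
```

View pics/b3.png

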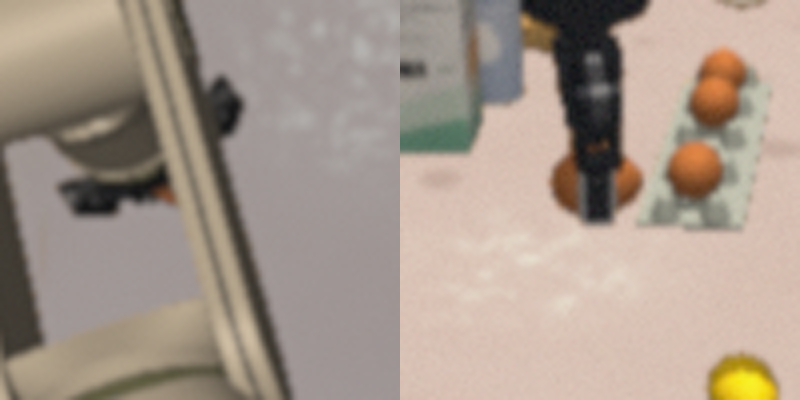

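Egg b is held, level and centred. Carrying it to the middle pocket.

```bash
python3 -m jog '[[-0.004,0.01,0,-0.08,0.3],[-0.012,0.03,0,-0.16,0.3],[-0.02,0.05,0,-0.24,0.3],[-0.028,0.07,0,-0.32,0.3],[-0.036,0.09,0,-0.4,0.3],[-0.044,0.11,0,-0.48,0.3],[-0.052,0.13,0,-0.56,0.3],[-0.06,0.15,0,-0.64,0.3],[-0.068,0.17,0,-0.72,0.3],[-0.076,0.19,0,-0.8,0.3],[-0.084,0.21,0,-0.88,0.3],[-0.092,0.23,0,-0.96,0.3],[-0.1,0.25,0,-1.04,0.3],[-0.108,0.27,0,-1.12,0.3],[-0.114,0.288,0,-1.2,0.3],[-0.118,0.298,0,-1.25,0.3],[-0.12,0.303,0,-1.285,0.3],[-0.12,0.303,0,-1.285,0.3],[-0.12,0.303,0,-1.285,0.3]]'; python3 go.py 560 -95 42 109.4
```

```text
time: 19.95
tool_pos: [559.7, -94.9, 118.7]
tcp_rot: [179.7, 0.1, 109.3]
ft_force: [-0.5, -0.1, -0.1]
finger_gap: 41.9
shift [-0.0002 -0.0001  0.0767] turn -0.002 | at [559.7 -94.9 118.7] [1.7969e+02 6.0000e-02 1.0930e+02] gap 41.9 F [-0.5 -0.1 -0.1] t 19.95
```

```bash
python3 -m jog '[[0,0,0.015,0,0.3],[0,0,0.035,0,0.3],[0,0,0.055,0,0.3],[0,0,0.068,0,0.3],[0,0,0.077,0,0.3],[0,0,0.077,0,0.3],[0,0,0.077,0,0.3]]' ;python3 go.py 560 -95 20 109.4
python3 - <<'E'
from h import *
from bench import r
d=r.snapshot("side");p=r.sense()['tool_pos'];print(p)
im=d["pixels"]
low=lambda h:((h[...,0]<14)&(h[...,1]>90)&(h[...,2]>40))
for b in blobs(im,(255,165,300,225),low,20): print(b[0],b[1])
print(proj(d,[p[0],p[1],p[2]+19]))
cv2.imwrite("pics/z2.png",cv2.resize(im[150:230,235:325,::-1],None,fx=7,fy=7,interpolation=cv2.INTER_CUBIC))
E
```

```text
time: 20.65
tool_pos: [560.3, -94.8, 42.0]
tcp_rot: [179.7, 0.1, 109.3]
ft_force: [0.7, 0.3, -0.6]
finger_gap: 41.9
shift [-0.0001 -0.0005  0.022 ] turn -0.002 | at [560.3 -94.8  42. ] [1.7968e+02 7.0000e-02 1.0930e+02] gap 41.9 F [ 0.7  0.3 -0.6] t 20.65
[560.81000905 -94.91670936  42.57887356]
[277.3030303  188.27777778] 198
[274.30769231 206.68589744] 156
[276.21138024 191.00505686]
```

View pics/z2.png

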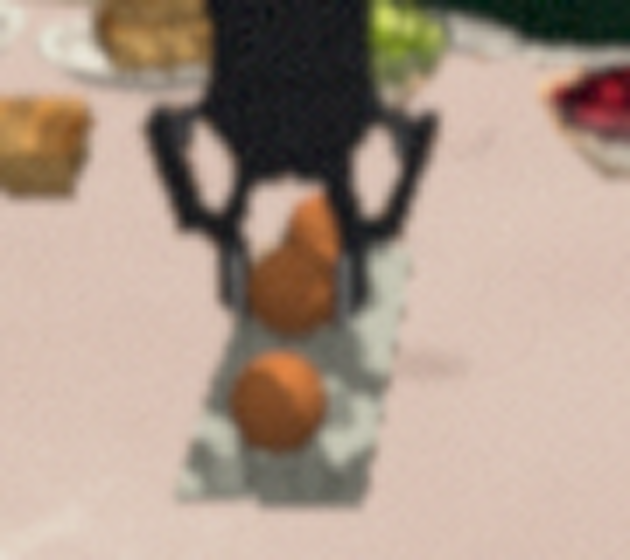

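```bash
python3 -m jog '[[0,0,0.006,0,0.3],[0,0,0.012,0,0.3],[0,0,0.016,0,0.3],[0,0,0.019,0,0.3],[0,0,0.021,0,0.3],[0,0,0.022,0,0.3],[0,0,0.022,0,0.3],[0,0,0.022,0,0.3]]';python3 -m jog '[[0,0,0.0005,0,0.3],[0,0,0.001,0,0.3],[0,0,0.0015,0,0.3],[0,0,0.0015,0,0.3]]'
```

```text
time: 21.5
tool_pos: [561.1, -94.9, 20.7]
tcp_rot: [179.6, 0.1, 109.3]
ft_force: [0.2, -0.0, 0.3]
finger_gap: 41.6
time: 21.9
tool_pos: [561.0, -94.9, 19.2]
tcp_rot: [179.6, 0.1, 109.3]
ft_force: [-0.9, 0.4, -1.3]
finger_gap: 41.7
```

```bash
python3 -m jog '[[0,0,0.0005,0,0.3],[0,0,0.0008,0,0.3],[0,0,0.0008,0,0.3]]'
```

```text
time: 22.2
tool_pos: [561.0, -94.9, 18.3]
tcp_rot: [179.6, 0.1, 109.3]
ft_force: [-1.2, 0.4, -0.3]
finger_gap: 41.7
```

```bash
python3 -m jog '[[0,0,0.0005,0,0.3],[0,0,0.0008,0,0.3],[0,0,0.0008,0,0.3]]'
```

```text
time: 22.5
tool_pos: [561.1, -94.9, 17.6]
tcp_rot: [179.6, 0.1, 109.3]
ft_force: [-1.2, -0.1, 0.6]
finger_gap: 41.4
```

```bash
python3 -m jog '[[0,0,0.0005,0,0.3],[0,0,0.0005,0,0.3],[0,0,0.0005,0,0.3]]' 20
```

```text
time: 22.8
tool_pos: [561.2, -95.0, 17.4]
tcp_rot: [179.6, 0.1, 109.3]
ft_force: [-1.8, 0.7, 5.8]
finger_gap: 41.5
```

Contact came at 5.8 N, at the expected height. Releasing.

```bash
python3 -m jog '[[0,0,0,0,0.48],[0,0,0,0,0.5],[0,0,0,0,0.52],[0,0,0,0,0.54],[0,0,0,0,0.56],[0,0,0,0,0.6],[0,0,0,0,0.65],[0,0,0,0,0.7],[0,0,0,0,0.7],[0,0,0,0,0.7]]'; python3 -m jog '[[0,0,-0.01,0,0.7],[0,0,-0.025,0,0.7],[0,0,-0.045,0,0.75],[0,0,-0.07,0,0.8],[0,0,-0.1,0,1],[0,0,-0.13,0,1],[0.04,0,-0.15,0,1],[0.08,0,-0.15,0,1],[0.12,0,-0.15,0,1],[0.16,0,-0.15,0,1],[0.2,0,-0.15,0,1],[0.24,0,-0.15,0,1],[0.26,0,-0.15,0,1],[0.26,0,-0.15,0,1]]'
python3 - <<'E'
from h import *
from bench import r
d=r.snapshot("top");S=r.snapshot("side")
L=lambda h:((h[...,0]<14)&(h[...,1]>105)&(h[...,2]>60))
for b in blobs(d["pixels"],(265,160,370,225),L,30):
    c=b[0];p=ray(d,c,36);q=ray(d,c+10*np.array([np.cos(b[2]),np.sin(b[2])]),36)-p
    print(c.round(1),b[1],p.round(1),np.degrees(np.arctan2(q[1],q[0])).round(1))
a=cv2.resize(d["pixels"][150:230,260:380,::-1],(400,267),interpolation=cv2.INTER_CUBIC)
b=cv2.resize(S["pixels"][160:240,220:340,::-1],(400,267),interpolation=cv2.INTER_CUBIC)
cv2.imwrite("pics/f.png",np.hstack([a,b]));print(r.sense()['tool_pos'],r.sense()['time'])
E
```

```text
time: 23.8
tool_pos: [561.2, -95.0, 17.5]
tcp_rot: [179.6, 0.1, 109.3]
ft_force: [1.0, 0.3, 0.4]
finger_gap: 59.6
time: 25.2
tool_pos: [473.7, 152.8, 168.7]
tcp_rot: [179.5, 0.1, 109.5]
ft_force: [0.3, -0.5, -1.2]
finger_gap: 85.2
[348.2 177.2] 165 [ 608.2 -231.7   36. ] -64.1
[325.7 184.8] 164 [ 583.6 -161.9   36. ] -64.9
[304.5 191.8] 167 [560.7 -96.5  36. ] -66.3
[281.7 199.4] 162 [536.1 -26.6  36. ] -67.9
[474.60095147 150.50896171 168.25639762] 25.3
```

View pics/f.png

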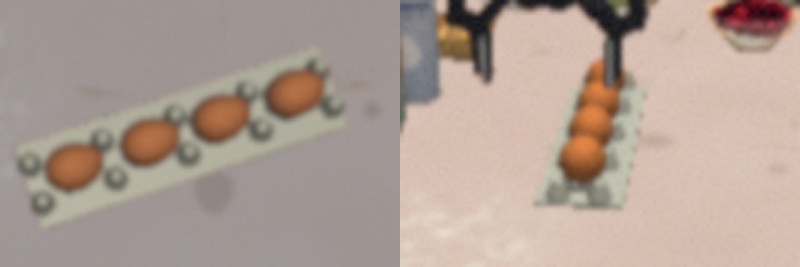

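```bash
python3 -m jog '[[0,0,0,0,1],[0,0,0,0,1],[0,0,0,0,1]]'; python3 -c "
from bench import r
print(r.hand_in())"
```

```text
time: 25.6
tool_pos: [475.0, 149.7, 168.4]
tcp_rot: [179.5, 0.2, 109.3]
ft_force: [-0.3, -0.0, 0.1]
finger_gap: 85.4
the job is handed in; nothing more can be done
None
```

Both loose brown eggs are in the two empty pockets, and I handed the job in at about 25.6 s. Egg a is in the far end pocket and egg b in the pocket between the two kept eggs. I gripped them at 20–30 N and lowered each one until the wrist showed 5–6 N of contact. I then opened the fingers slowly and backed away.

**Last checks (top view):**

| Check | Result | Limit |
|---|---|---|
| Position of both placed eggs | about 2 mm along the row from the points implied by the kept eggs | 8 mm |
| Long axes against the row | about 4–7° | 20° (0.35 rad) |
| Kept eggs | moved less than 0.5 mm | 12 mm |
| Wrist force at the end | near zero | – |

**Less certain:**
- **2 mm offset:** both eggs are off in the same direction along the row. It is within the calibration error, but I did not explain it.
- **Seated height:** I inferred it only from the tool height at contact, which was within 1 mm of the prediction. The side view of the pockets was partly blocked, so I did not measure it from the images.
- **Bowl and mandarin:** I did not measure these again at the end, but no move passed near them.

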